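# Take the wide chisel from the tool chest and hold it level

### The arm

A 6-joint arm with a two-finger parallel gripper is mounted at the origin on the work surface. World frame = base frame: x ahead of the robot, y to its left, z up, the work surface at z = 0. Lengths are in mm, angles in rad, forces in N, time in s.
With the tool pointing down it reaches from about 350 to 925 mm from the base axis. Payload 6.4 kg.
Tool frame: the origin (TCP) lies at the very end of the fingers, on their centre line; the grasp point (between the pads) lies 19 mm behind it (r.pinch_z is the z of the grasp point in the tool frame, in mm); z points along the fingers, y is the line along which they close (so a half turn about z gives the same grasp; the last joint's range is limited). The gripper opens to 94 mm and grips with 3 to 60 N. Pads are 16 mm wide; open, the fingers measure 119 mm over their backs; the gripper's body (75 mm by 177 mm) begins 78 mm behind the grasp point.
Start: joints at [0.967, 0.245, 1.558, -0, 1.339, -0.174], TCP at [270.846, 590.894, 205.455] pointing down, gripper open.
Joint ranges: [-3.13, 3.13], [-1.02, 2.26], [0.13, 2.54], [-0.95, 4.09], [0.21, 2.88], [-2.74, 2.74]. Speed limits (rad/s): [2.57, 2.57, 3.14, 3.14, 3.14, 3.14].

### API

Orientations are given as a unit quaternion [x, y, z, w].
In Python, from cell import r gives the robot as it stands.
- The arm moves only by the tool move_tool, called after ">>>" by a JSON object that holds its "name" and its "arguments". Schema: {"type":"object","properties":{"ticks":{"type":"object","properties":{"deltas":{"type":"array","items":{"type":"array","items":{"type":"number"},"minItems":7,"maxItems":7},"minItems":1,"maxItems":12}},"additionalProperties":false,"required":["deltas"]},"grip_n":{"type":"number"},"only":{"type":"string"},"quiet":{"type":"boolean"},"lines":{"type":"string"}},"required":["ticks"],"additionalProperties":false}. ticks is an object whose key "deltas" holds a list of rows, 1 to 12 of them, each of 7 numbers: dx, dy, dz in shares of the most that a row can go, 1 being 62.5 mm, then a rotation vector rx, ry, rz in normalised numbers (1 is pi rad), then the finger opening in mm; each row shifts and turns the commanded pose from where the row before left it, along the tool's axes as they then stand; what a row does not reach is not made up. A row lasts 1/8 s, in which the tool goes at most 62.5 mm and 0.188 rad, less where a joint would pass 70% of its speed; a pose out of reach is approached as far as the arm can. The fingers move at their own pace and stop on an object; grip_n is the grip in N (left out, the last holds). Time passes only in rows, so rows that do not move let the fingers close. The tool returns the time, the measured TCP pose, the force, the opening and the grip force at its end. only (a regular expression) keeps the lines of the reply that match it, lines (a string "A,B") keeps lines A to B, and quiet returns only ok. Shift and turn numbers lie between -1 and 1, and a call with a number outside is refused. Input that does not fit is refused with a message, and nothing moves.
- r.get_obs(): the state, without advancing time (a new reading comes with each control period).
- r.capture(name): name is "scene" or "top" or "wrist"; returns a dict with "frame" (420x560x3 uint8, blue, green, red), "fx", "fy", "cx", "cy" (pixels), "D" ([k1, k2, p1, p2, k3] as OpenCV has them; the pictures are not rectified), "R" (3x3) and "t" (3): a world point X has camera coordinates R X + t. Camera axes: x right, y down, z forward; pixel columns grow to the right and rows downward; lengths in mm; the calibration is good to about 2 mm. A picture is of the moment at which its call begins. There is no depth.
- r.finish_job(): hands the job in; it is judged then, once.
The state is a dict: "clock": time; "qpos": joint angles; "qd": joint speeds; "joint_efforts": joint torques, N m; "tcp_pos": TCP position; "orientation": TCP orientation; "force": force on the tool from outside, world axes, zero at the start; "moment": the same for the moment, N m; "grip_width": finger opening in mm; "grip_force": force on a finger pad.
Only numpy, scipy, OpenCV 4.12 (cv2) and the standard library are available. Lean on these libraries where they do the work, as an engineer would, in place of code of your own. Each camera call takes 0.05 s, during which the arm holds its last target. There are 200 camera calls.

### The job

Lift the lid of the plywood tool chest open until it rests on its stop, then draw the wide-bladed chisel out of its slot in the rack. Turn it level and finish while holding it still in the gripper, level and at least 25 cm above the bench, touching nothing else, with the lid still open. Leave the other two tools in their slots and the mallet and the wood offcut where they lie.

Things in the scene. Friction and masses are not known exactly. Their poses are not given: they have to be found in the camera images.
- chest: Plywood tool chest fixed to the bench, 190 mm (x) by 270 mm (y), walls 8 mm, rim of the lower half at 95 mm, closed height 185 mm. Origin: centre of its underside, on the bench; x points from its front (robot side) to its hinged back, z up. With the lid open the tool handles inside stick out above the rim, free on all sides.
- rack (a point): Where the middle tool's origin sits in the rack, 12 mm behind the chest's centre, 85 mm up. The rack, two sloping planks, has slots 32 x 8.5 mm, 30 mm deep, at y -78, 0, +78 mm; which tool is where varies. Tools lean 45 degrees, handle up and to the front: they come out along (-0.707, 0, 0.707) of the chest's frame and are clear of the planks after 52 mm.
- lid (a joint): Angle of the chest's lid, rad: 0 closed, 1.8 open on its stop. The lid (0.45 kg) is a hollow cover 90 mm deep, 190 by 270 mm, hinged along the chest's back rim; it turns up and to the back. Let go below about 0.9 rad it falls shut, beyond about 1.15 rad it falls open to its stop and stays there.
- lid_hinge (a point): Middle of the hinge axis, on the back rim of the chest 95 mm above the bench; the axis runs along the chest's y. The open lid stands up behind it to 280 mm above the bench.
- lid_handle (a point): Middle of the lid's handle: a round steel bar about 10 mm thick and 100 mm long, parallel to the hinge, whose centre stands 35 mm off the lid's top face, 45 mm from the lid's front edge; with the lid closed it lies 220 mm above the bench, 145 mm in front of the hinge and 125 mm above it.
- chisel: The wide chisel, about 0.16 kg: flat steel blade 26 mm wide, 6 mm thick, 80 mm long; round pale wooden handle 28 mm thick, 100 mm long (first 14 mm a 21 mm ferrule, a steel hoop near the end). Origin: on its axis where blade meets ferrule. x along the axis to the cutting edge (in the rack 45 degrees down and to the chest's back), y across the blade's width.
- chisel_tip (a point): Middle of the wide chisel's cutting edge, 80 mm from its origin along its x.
- chisel_butt (a point): End of the wide chisel's handle, 100 mm from its origin against its x.
- narrow: The narrow chisel: blade 10 mm wide, pale wooden handle 24 mm thick and 95 mm long. Origin and axes as for the wide chisel. To be left in its slot.
- awl: The awl: round steel point 6 mm thick and 80 mm long, dark pear-shaped wooden handle 34 mm thick and 70 mm long. Origin and axes as for the wide chisel. To be left in its slot.
- mallet: Wooden mallet lying on the bench to the left of the chest: head 70 by 120 by 60 mm high, handle 205 mm out from the head's centre along its -x. Origin: centre of the head's underside.
- offcut: Pale wood offcut with a tenon lying on the bench to the right of the chest: 160 by 50 by 30 mm high, the tenon 40 mm more along its x. Origin: centre of the wide part's underside.

How it is judged:
By the outcome, as a careful person would: the job done as asked, in the order asked, and still so for the second after the job is handed in, while the arm keeps its last pose, push and grip.
It also fails if it takes over 58 s, if anything falls off the work surface, if the arm or the gripper's body presses on something with over 40 N, if the wrist force passes 120 N, or if a joint passes its speed limit or range.

## Working session

There is one attempt and no reset: what is moved stays moved. The work goes in short steps, Python scripts to look and compute and a tool call to move; the robot and the scene stay as the last step left them, time stands still between calls to the robot, and variables do not carry over. Pictures are saved under pics/ and viewed, at most 10 in all, crops included, and the job is handed in when it is done.

```bash
ls; mkdir -p pics; python3 - <<'E'
from cell import r
import cv2,numpy as np
for n in("scene","top"):
    c=r.capture(n);cv2.imwrite(f"pics/{n}0.png",c["frame"]);print(n,c["fx"],c["fy"],c["cx"],c["cy"],c["D"],np.round(c["R"],3).tolist(),np.round(c["t"],1))
o=r.get_obs();print(o,r.pinch_z)
E
```

```text
cell.py
pics
scene 514.5649717999211 514.5649717999211 279.11008438448437 209.8730896166318 [-0.20014478  0.          0.          0.          0.        ] [[0.718, 0.696, -0.005], [0.56, -0.582, -0.59], [-0.413, 0.421, -0.808]] [-398.4 -220.2 1709. ]
top 389.29235217974775 389.29235217974775 282.4766427826131 210.75686330851346 [-0.07141757  0.          0.          0.          0.        ] [[-0.013, -1.0, 0.021], [-0.995, 0.011, -0.097], [0.096, -0.022, -0.995]] [  -4.6  585.5 1286.9]
{'clock': 0.1, 'qpos': array([ 9.66888877e-01,  2.45732464e-01,  1.55887232e+00,  6.19800441e-06,
        1.33870028e+00, -1.74058466e-01]), 'qd': array([-0.00074905, -0.00102233, -0.00120924, -0.00227548, -0.00018633,
       -0.00124487]), 'joint_efforts': array([ 9.49077439e-04, -4.16912735e+01, -3.15525913e+01,  6.86320709e-02,
        3.09430039e-02, -1.48262995e-05]), 'tcp_pos': array([270.53723075, 590.43649976, 204.47372442]), 'orientation': array([ 2.13274279e-01,  9.76991990e-01, -7.91098797e-04, -3.27503653e-04]), 'force': array([-0.29220141,  0.56776817, -1.25568225]), 'moment': array([0.01832025, 0.0564133 , 0.0131307 ]), 'grip_force': 0.0, 'grip_width': 93.69535864716322} -18.8
```

View pics/scene0.png

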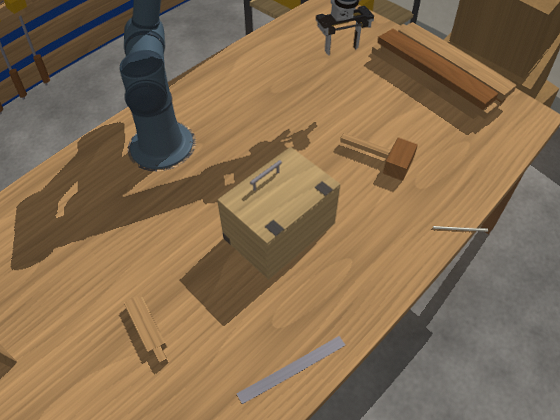

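View pics/top0.png

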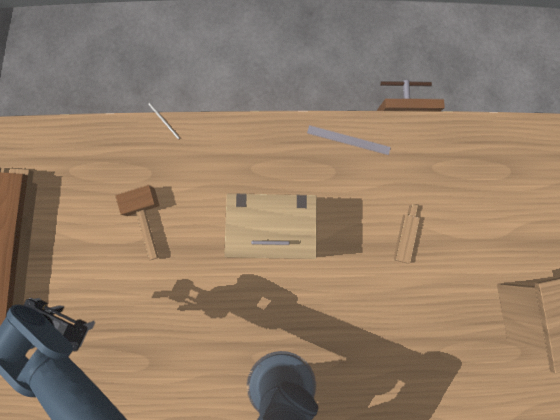

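The scene view shows the closed chest with its handle bar from about (252,188) to (281,165). In the top view the lid spans (226,195) to (317,258), and the bar runs (252,242) to (288,242). The mallet is to the left and the offcut to the right.

```bash
cat > h.py <<'E'
from cell import r
import cv2,numpy as np
from scipy.spatial.transform import Rotation as Rot
def ray(c,p):
    K=np.array([[c["fx"],0,c["cx"]],[0,c["fy"],c["cy"]],[0,0,1]])
    u=cv2.undistortPoints(np.array([[p]],float),K,np.array(c["D"],float))[0,0]
    R=np.array(c["R"]);t=np.array(c["t"]).ravel()
    d=R.T@np.array([u[0],u[1],1]);return -R.T@t,d/np.linalg.norm(d)
def onz(c,p,z):
    o,d=ray(c,p);return o+d*(z-o[2])/d[2]
def tri(*cps):
    A=np.zeros((3,3));b=np.zeros(3);L=[ray(*x) for x in cps]
    for o,d in L:
        P=np.eye(3)-np.outer(d,d);A+=P;b+=P@o
    X=np.linalg.solve(A,b)
    return X,[round(float(np.linalg.norm((np.eye(3)-np.outer(d,d))@(X-o))),1) for o,d in L]
def proj(c,X):
    K=np.array([[c["fx"],0,c["cx"]],[0,c["fy"],c["cy"]],[0,0,1]])
    return cv2.projectPoints(np.array([X],float),cv2.Rodrigues(np.array(c["R"]))[0],np.array(c["t"],float),K,np.array(c["D"],float))[0][0,0]
def pose():
    o=r.get_obs();return np.array(o["tcp_pos"]),Rot.from_quat(o["orientation"])
def delta(p,Rt):
    """tool-frame translation and rotvec from the measured pose to p,Rt"""
    q,R0=pose();return np.round(R0.inv().apply(p-q),1),np.round((R0.inv()*Rt).as_rotvec(),3)
E
python3 - <<'E'
from h import *
roi={"scene":(235,150,295,200),"top":(240,232,300,252)}
E={}
C={}
for n in roi:
    c=C[n]=r.capture(n);x0,y0,x1,y1=roi[n]
    h=cv2.cvtColor(c["frame"],cv2.COLOR_BGR2HSV)[y0:y1,x0:x1]
    f=c["frame"][y0:y1,x0:x1].astype(int)
    m=((f[...,2]-f[...,0])<12).astype(np.uint8)
    k,l,s,_=cv2.connectedComponentsWithStats(m);i=1+s[1:,4].argmax()
    ys,xs=np.where(l==i);rc=cv2.minAreaRect(np.c_[xs+x0,ys+y0].astype(np.float32));print(n,rc,s[i])
    b=cv2.boxPoints(rc);
    e=sorted([tuple((b[j]+b[(j+1)%4])/2) for j in range(4)],key=lambda q:-np.linalg.norm(np.array(q)-rc[0]))[:2]
    E[n]=sorted(e);print(E[n])
# scene left end (low col) <-> -y end? 
for i in(0,1):
    for j in (0,1):
        print(i,j,tri((C["scene"],E["scene"][i]),(C["top"],E["top"][j])))
for p in[(226,195),(316,195),(317,258),(226,258)]:print(p,onz(C["top"],p,185))
for p in[(219,203),(268,243),(338,187),(289,150)]:print(p,onz(C["scene"],p,185))
E
```

```text
scene ((266.6959533691406, 174.5743408203125), (8.951067924499512, 37.431739807128906), 54.46232223510742) [ 16  11  30  29 141]
[(np.float32(251.46622), np.float32(185.45271)), (np.float32(281.9257), np.float32(163.69597))]
top ((270.0, 242.0), (2.0, 36.0), 90.0) [ 12   9  37   3 110]
[(np.float32(252.0), np.float32(242.0)), (np.float32(288.0), np.float32(242.0))]
0 0 (array([454.73199305,  52.25335954, 133.81745852]), [41.6, 41.6])
0 1 (array([477.25435027, -22.28282629, 209.09512904]), [0.4, 0.4])
1 0 (array([480.59085327,  83.90266172, 209.40090426]), [3.4, 3.4])
1 1 (array([504.37969972,   7.30943406, 292.60032461]), [39.4, 39.4])
(226, 195) [619.35021682 159.43919924 185.        ]
(316, 195) [ 616.50228804 -109.36384819  185.        ]
(317, 258) [ 429.09722363 -108.36102824  185.        ]
(226, 258) [432.6604015  159.46203819 185.        ]
(219, 203) [ 443.78636666 -108.25011629  185.        ]
(268, 243) [ 621.72202704 -106.9545196   185.        ]
(338, 187) [631.78287818 146.13145359 185.        ]
(289, 150) [446.82050442 152.53477145 185.        ]
```

The manual's scale: shifts go in shares of 62.5 mm and turns go in shares of pi rad. Converting my numbers, -60 mm is -0.96, -42 mm is -0.672.

>>> {"name": "move_tool", "arguments": {"ticks": {"deltas": [[0,0,-0.96,0,0,0,94],[0,0,-0.96,0,0,0,94],[-0.672,-0.672,0,0,0,0,94],[-0.672,-0.672,0,0,0,0,94],[-0.672,-0.672,0,0,0,0,94],[-0.672,-0.672,0,0,0,0,94],[-0.672,-0.672,0,0,0,0,94],[-0.672,-0.672,0,0,0,0,94],[-0.672,-0.672,0,0,0,0,94],[-0.672,-0.672,0,0,0,0,94],[-0.672,-0.672,0,0,0,0,94],[-0.672,-0.672,0,0,0,0,94]]}}}

```text
clock: 1.7
tcp_pos: [477.9, 32.2, 325.5]
orientation: [0.213, 0.977, 0.0, 0.0]
force: [0.4, 0.7, -1.3]
grip_width: 94.2
grip_force: 0.0
```

>>> {"name": "move_tool", "arguments": {"ticks": {"deltas": [[0,0,0,0,0,0.0519,60],[0,0,0,0,0,0.0519,60],[0,0,0,0,0,0.0519,60],[0,0,0,0,0,0.0519,60],[0,0,0,0,0,0.0519,60],[0,0,0,0,0,0.0519,60],[0,0,0,0,0,0.0519,60],[0,0,0,0,0,0,60]]}}}

```text
clock: 2.7
tcp_pos: [477.5, 34.1, 325.3]
orientation: [0.706, 0.708, -0.0, -0.0]
force: [0.2, 0.2, 0.4]
grip_width: 60.3
grip_force: 0.0
```

```bash
python3 - <<'E'
from h import *
c=r.capture("wrist");cv2.imwrite("pics/w1.png",c["frame"])
p,R=pose();print(p,R.as_matrix().round(3).tolist(),r.get_obs()["qpos"].round(2))
print("expected handle px",proj(c,[479,29,220]),"cam",(-np.array(c["R"]).T@np.array(c["t"])).round(0))
E
```

```text
[477.53518608  34.12008381 325.3314299 ] [[-0.003, 1.0, -0.0], [1.0, 0.003, 0.0], [0.0, -0.0, -1.0]] [-0.17 -0.25  1.83  0.    1.56 -0.17]
expected handle px [284.01228922 211.1100004 ] cam [477. 109. 505.]
```

View pics/w1.png

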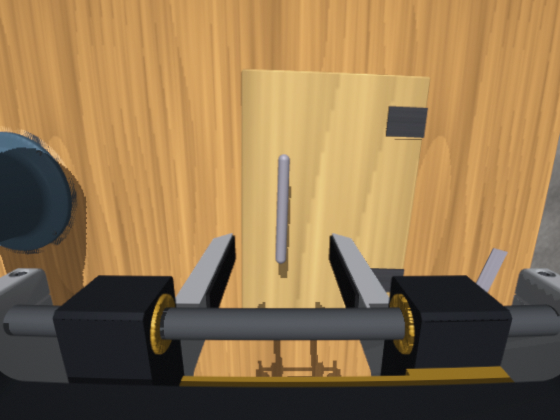

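The wrist view shows the bar from (284,155) to (281,263), and the lid's -y corners at (246,71) and (427,78).

```bash
python3 - <<'E'
from h import *
w=r.capture("wrist");
f=w["frame"][140:275,255:310].astype(int)
m=(((f[...,2]-f[...,0])<25)&(f[...,2]>60)).astype(np.uint8)
k,l,s,_=cv2.connectedComponentsWithStats(m);i=1+s[1:,4].argmax();ys,xs=np.where(l==i)
rc=cv2.minAreaRect(np.c_[xs+255,ys+140].astype(np.float32));print(rc)
t=dict(w);t=r.capture("top") # for calibration only
print("bar mid",tri((w,rc[0]),(t,(270,242))))
for z in(185,220):print(z,onz(w,rc[0],z),onz(t,(270,242),z))
b=cv2.boxPoints(rc);print([onz(w,q,220).round(1) for q in b])
for a,bb in(((246,71),(316.5,258)),((427,78),(316.5,195))):print("corner",tri((w,a),(t,bb)),onz(w,a,185))
E
```

```text
((282.17987060546875, 208.97552490234375), (10.801158905029297, 108.13093566894531), 1.7098139524459839)
bar mid (array([477.39741311,  29.38344401, 213.47758416]), [0.2, 0.2])
185 [477.29785965  21.65420284 185.        ] [478.04058108  29.68730687 185.        ]
220 [477.21865758  31.16499732 220.        ] [477.45170861  29.30350236 220.        ]
[array([470.1, -26.5, 220. ]), array([473.5,  83.9, 220. ]), array([483.7,  83.6, 220. ]), array([481.3, -26.9, 220. ])]
corner (array([4.94741562e+02, 6.52032623e-01, 1.05947548e+03]), [45.2, 45.2]) [441.08249802 163.33419611 185.        ]
corner (array([490.06835554,  16.03662717, 630.3348277 ]), [99.9, 99.9]) [622.55132915 158.33570817 185.        ]
```

In the tool's units: 30 mm is 0.48, 20 mm is 0.32.

>>> {"name": "move_tool", "arguments": {"ticks": {"deltas": [[-0.064,0,0.48,0,0,0,50],[0,0,0.48,0,0,0,40],[0,0,0.48,0,0,0,40],[0,0,0.32,0,0,0,40],[0,0,0.192,0,0,0,40],[0,0,0,0,0,0,40]]}}}

```text
clock: 3.6
tcp_pos: [477.3, 30.2, 202.9]
orientation: [0.707, 0.707, -0.0, -0.001]
force: [-0.6, -0.2, -0.1]
grip_width: 39.7
grip_force: 0.0
```

>>> {"name": "move_tool", "arguments": {"ticks": {"deltas": [[0,0,0,0,0,0,0],[0,0,0,0,0,0,0],[0,0,0,0,0,0,0],[0,0,0,0,0,0,0],[0,0,0,0,0,0,0]]}, "grip_n": 20}}

```text
clock: 4.22
tcp_pos: [477.5, 30.0, 203.9]
orientation: [0.707, 0.707, -0.0, -0.0]
force: [-3.7, -0.9, 5.1]
grip_width: 10.1
grip_force: 20.0
```

In the tool's units: 16.7 mm is 0.2672, 15.7 mm is 0.2512.

>>> {"name": "move_tool", "arguments": {"ticks": {"deltas": [[0,0.104,-0.112,0,0,0,0],[0,0.1072,-0.1104,0,0,0,0],[0,0.232,-0.1984,0,0,0,0],[0,0.2512,-0.176,0,0,0,0],[0,0.2672,-0.1488,0,0,0,0],[0,0,0,0,0,0,0]]}}}

```text
clock: 4.97
tcp_pos: [538.5, 29.0, 251.4]
orientation: [0.707, 0.707, -0.001, 0.001]
force: [-5.8, -4.3, 8.2]
grip_width: 10.2
grip_force: 20.1
```

In the tool's units: 19.1 mm is 0.3056, 18.7 mm is 0.2992.

>>> {"name": "move_tool", "arguments": {"ticks": {"deltas": [[0,0.2816,-0.1216,0,0,0,0],[0,0.2912,-0.0928,0,0,0,0],[0,0.2992,-0.064,0,0,0,0],[0,0.3056,-0.0336,0,0,0,0],[0,0,0,0,0,0,0]]}}}

```text
clock: 5.6
tcp_pos: [612.2, 28.5, 269.7]
orientation: [0.707, 0.707, -0.001, 0.001]
force: [-1.4, -5.1, 1.2]
grip_width: 10.3
grip_force: 20.1
```

>>> {"name": "move_tool", "arguments": {"ticks": {"deltas": [[0,0.3056,-0.0032,0,0,0,0],[0,0.304,0.0272,0,0,0,0],[0,0.3008,0.0592,0,0,0,0],[0,0.2944,0.088,0,0,0,0],[0,0.2832,0.1168,0,0,0,0],[0,0.2688,0.144,0,0,0,0],[0,0,0,0,0,0,0]]}}}

```text
clock: 6.48
tcp_pos: [722.0, 28.4, 241.3]
orientation: [0.707, 0.707, -0.0, 0.001]
force: [1.0, -5.0, 0.0]
grip_width: 9.9
grip_force: 20.1
```

```bash
python3 - <<'E'
from h import *
c=r.capture("scene");cv2.imwrite("pics/s2.png",c["frame"])
E
```

```text
(no output)
```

View pics/s2.png

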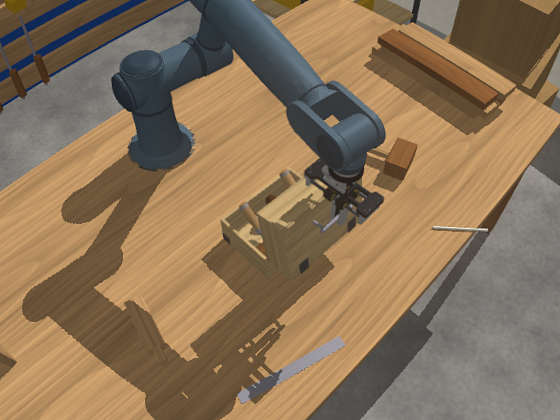

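The lid is up at about 1.4 rad in the scene view, with the bar still gripped at (330,222). I carry on to near the stop.

In the tool's units: 15.9 mm is 0.2544, 14.8 mm is 0.2368.

>>> {"name": "move_tool", "arguments": {"ticks": {"deltas": [[0,0.2544,0.1696,0,0,0,0],[0,0.2368,0.1952,0,0,0,0],[0,0.2144,0.2176,0,0,0,0],[0,0.0992,0.1168,0,0,0,0],[0,0,0,0,0,0,0]]}}}

```text
clock: 7.15
tcp_pos: [771.7, 28.3, 197.4]
orientation: [0.707, 0.707, -0.001, 0.001]
force: [1.1, -6.0, -0.6]
grip_width: 10.3
grip_force: 20.1
```

>>> {"name": "move_tool", "arguments": {"ticks": {"deltas": [[0,0,0,0,0,0,22],[0,0.032,0.016,0,0,0,22],[0,0.032,0,0,0,0,22],[0,0,0,0,0,0,22]]}}}

```text
clock: 7.65
tcp_pos: [775.5, 30.6, 197.6]
orientation: [0.707, 0.707, 0.0, -0.0]
force: [1.6, 0.6, -0.9]
grip_width: 22.4
grip_force: 0.8
```

In the tool's units: -60 mm is -0.96, -50 mm is -0.8.

>>> {"name": "move_tool", "arguments": {"ticks": {"deltas": [[0,0.064,-0.192,0,0,0,24],[0,0.064,-0.24,0,0,0,24],[0,0.08,-0.32,0,0,0,24],[0,0.08,-0.4,0,0,0,24],[0,0.08,-0.64,0,0,0,24],[0,0,-0.8,0,0,0,24],[0,0,-0.8,0,0,0,24],[0,-0.64,0,0,0,0,50],[0,-0.8,0,0,0,0,50],[0,-0.96,0,0,0,0,50],[0,-0.96,0,0,0,0,50],[0,-0.96,0,0,0,0,50]]}}}

```text
clock: 9.15
tcp_pos: [526.6, 30.2, 411.8]
orientation: [0.707, 0.707, 0.001, 0.001]
force: [1.5, -0.4, 0.9]
grip_width: 50.3
grip_force: 0.0
```

In the tool's units: -60 mm is -0.96, -45 mm is -0.72.

>>> {"name": "move_tool", "arguments": {"ticks": {"deltas": [[0,-0.96,0,0,0,0,50],[0,-0.72,0,0,0,0,50],[0,0,0,0,0,0,50]]}}}

```text
clock: 9.52
tcp_pos: [422.0, 30.3, 412.7]
orientation: [0.707, 0.707, 0.002, 0.002]
force: [1.0, -0.0, 0.5]
grip_width: 50.3
grip_force: 0.0
```

```bash
python3 - <<'E'
from h import *
print(pose()[0])
for n in("wrist","top","scene"):
    c=r.capture(n);cv2.imwrite(f"pics/{n}3.png",c["frame"])
    print(n,[proj(c,[527.4+12,29+y,85]).round(0) for y in(-78,0,78)])
w=cv2.imread("pics/wrist3.png");t=cv2.imread("pics/top3.png")[150:290,190:350];s=cv2.imread("pics/scene3.png")[130:300,180:380]
a=np.hstack([cv2.resize(t,(400,350)),cv2.resize(s,(400,340)) if 0 else cv2.resize(s,(400,350))]);cv2.imwrite("pics/ts3.png",a)
E
```

```text
[421.98550927  30.31579663 412.67337661]
wrist [array([347., 217.]), array([350., 173.]), array([353., 126.])]
top [array([295., 223.]), array([270., 223.]), array([246., 224.])]
scene [array([262., 232.]), array([282., 215.]), array([301., 199.])]
```

View pics/wrist3.png

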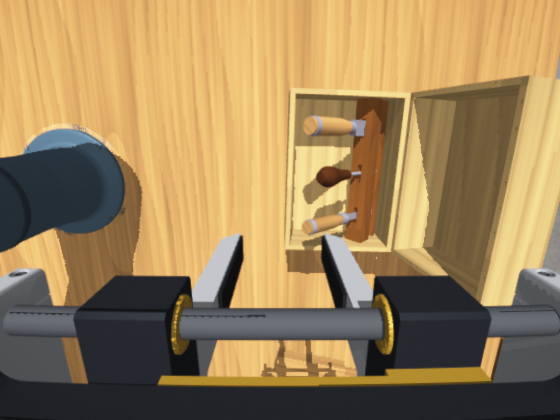

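View pics/ts3.png

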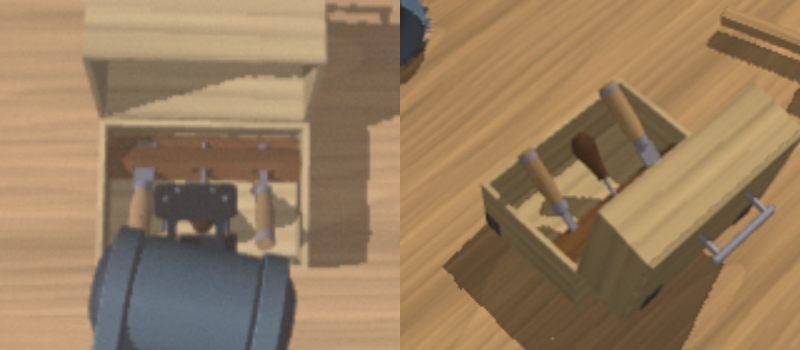

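The lid rests open (about 1.8 rad). The wrist view shows the wide chisel in the +y slot, butt at (312,127) and wide blade at (360,127). The awl is in the middle at (330,176), and the narrow chisel is at (330,222).

In the tool's units: 30 mm is 0.48, 26 mm is 0.416, -0.175 rad / 3.1416 = -0.0557.

>>> {"name": "move_tool", "arguments": {"ticks": {"deltas": [[0.416,0.4,0.32,0,0,-0.0557,50],[0,0,0,0,0,-0.0557,50],[0,0,0,0,0,-0.0557,50],[0,0,0,0,0,-0.0557,50],[0,0,0,0,0,-0.0557,50],[0,0,0,0,0,-0.0557,50],[0,0,0,0,0,-0.0557,50],[0,0,0,0,0,-0.0557,50],[0,0,0,0,0,-0.0544,50],[-0.4,0.416,0.48,0,0,0,50],[-0.4,0.4,0.48,0,0,0,50],[0,0,0.48,0,0,0,50]]}}}

```text
clock: 11.18
tcp_pos: [500.1, 108.4, 297.9]
orientation: [-0.001, 1.0, 0.0, -0.001]
force: [-0.2, -0.1, -0.2]
grip_width: 49.9
grip_force: 0.0
```

```bash
python3 - <<'E'
from h import *
print(pose()[0],pose()[1].as_matrix().round(3).tolist())
w=r.capture("wrist");cv2.imwrite("pics/wrist4.png",w["frame"]);s=r.capture("scene");cv2.imwrite("pics/scene4.png",s["frame"])
for X in((539.4,107,85),(468.7,107,155.7),(497,107,127)):print(proj(w,X).round(0),proj(s,X).round(0))
E
```

```text
[500.14169535 108.37806837 297.8597672 ] [[-1.0, -0.002, -0.002], [-0.002, 1.0, 0.0], [0.002, 0.0, -1.0]]
[281. 214.] [301. 199.]
[280. 169.] [283. 170.]
[280. 190.] [291. 182.]
```

View pics/wrist4.png

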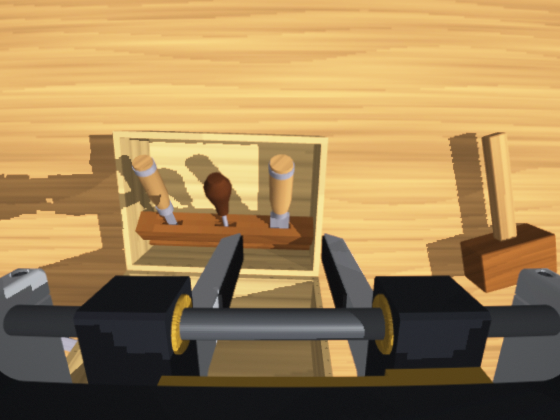

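The wrist view shows the chisel's butt at about (282,163) and the blade root at about (280,218), close to the predicted (280,169) and (281,214). I now triangulate against the scene view.

```bash
python3 - <<'E'
from h import *
w=r.capture("wrist");s=r.capture("scene")
def steel(f,x0,y0,x1,y1):
    g=f[y0:y1,x0:x1].astype(int);m=((g[...,2]-g[...,0])<25)&(g[...,2]>70)
    k,l,st,ce=cv2.connectedComponentsWithStats(m.astype(np.uint8))
    for i in range(1,k):
        if st[i,4]>12:print((ce[i]+[x0,y0]).round(1),st[i]+[x0,y0,0,0,0])
print("wrist");steel(w["frame"],262,150,302,232)
print("scene");steel(s["frame"],272,160,320,225)
a=cv2.resize(w["frame"][145:235,250:310],(400,600));b=cv2.resize(s["frame"][155:215,265:305],(400,600));cv2.imwrite("pics/c5.png",np.hstack([a,b]))
E
```

```text
wrist
[281.1 178. ] [270 170  25  13 132]
[279.8 223.6] [271 215  19  17 260]
scene
[284.  173.8] [280 171   9   7  23]
[303.  202.9] [297 195  13  17 123]
[284.5 220.3] [282 216   6   9  18]
```

View pics/c5.png

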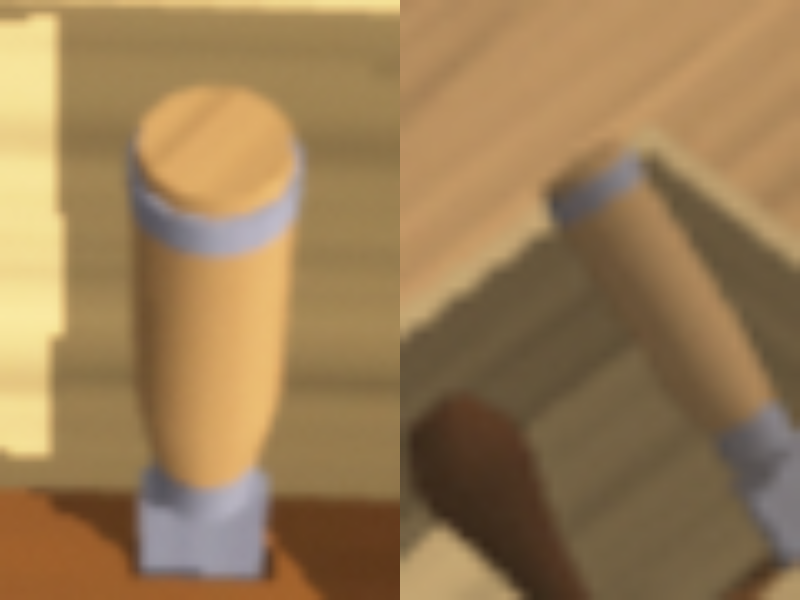

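The crop shows the butt centre at wrist (282.4,167.5) and scene (284.5,171.5), and the wood/ferrule joint at wrist (282,217) and scene (299.8,197.5).

```bash
python3 - <<'E'
from h import *
w=r.capture("wrist");s=r.capture("scene")
B,e=tri((w,(282.4,167.5)),(s,(284.5,171.5)));F,e2=tri((w,(282,216)),(s,(299.8,197.5)))
a=(B-F)/np.linalg.norm(B-F);print("butt",B.round(1),e,"ferrule",F.round(1),e2,"len",np.linalg.norm(B-F),"axis",a.round(3))
print("expected butt 468.7,107,155.7; ferrule 529.5,107,94.9")
G=F+46*a;print("grasp",G.round(1),"delta to tcp 19 below:",delta(G-[0,0,19],pose()[1]))
E
```

```text
butt [468.4 109.3 145.7] [1.8, 1.8] ferrule [537.6 105.7  92.9] [2.3, 2.3] len 87.11978454535277 axis [-0.794  0.042  0.606]
expected butt 468.7,107,155.7; ferrule 529.5,107,94.9
grasp [501.  107.6 120.8] delta to tcp 19 below: (array([ -1.1,   0.8, 199.8]), array([0., 0., 0.]))
```

In the tool's units: 50 mm is 0.8, 40 mm is 0.64.

>>> {"name": "move_tool", "arguments": {"ticks": {"deltas": [[0.032,-0.016,0.8,0,0,0,50],[0,0,0.8,0,0,0,50],[0,0,0.64,0,0,0,50],[0,0,0.48,0,0,0,50],[0,0,0.32,0,0,0,50],[0,0,0,0,0,0,50]]}}}

```text
clock: 12.22
tcp_pos: [496.4, 105.8, 109.9]
orientation: [0.0, 1.0, -0.0, -0.0]
force: [0.3, -0.4, 1.1]
grip_width: 50.1
grip_force: 0.0
```

>>> {"name": "move_tool", "arguments": {"ticks": {"deltas": [[0,0,0,0,0,0,0],[0,0,0,0,0,0,0],[0,0,0,0,0,0,0],[0,0,0,0,0,0,0],[0,0,0,0,0,0,0]]}, "grip_n": 40}}

```text
clock: 12.85
tcp_pos: [496.9, 106.0, 110.6]
orientation: [-0.0, 1.0, -0.0, 0.001]
force: [-0.9, -0.3, 5.1]
grip_width: 26.7
grip_force: 39.9
```

In the tool's units: -6 mm is -0.096, -4 mm is -0.064.

>>> {"name": "move_tool", "arguments": {"ticks": {"deltas": [[0.064,0,-0.064,0,0,0,0],[0.064,0,-0.064,0,0,0,0],[0.096,0,-0.096,0,0,0,0],[0.096,0,-0.096,0,0,0,0]]}}}

```text
clock: 13.35
tcp_pos: [475.4, 106.1, 129.7]
orientation: [-0.0, 1.0, 0.0, -0.001]
force: [0.7, 0.2, -1.2]
grip_width: 27.2
grip_force: 39.9
```

>>> {"name": "move_tool", "arguments": {"ticks": {"deltas": [[0.128,0,-0.128,0,0,0,0],[0.128,0,-0.128,0,0,0,0],[0.16,0,-0.16,0,0,0,0],[0.16,0,-0.16,0,0,0,0],[0.16,0,-0.16,0,0,0,0],[0,0,0,0,0,0,0]]}}}

```text
clock: 14.1
tcp_pos: [430.0, 106.2, 176.6]
orientation: [-0.0, 1.0, -0.0, 0.001]
force: [-0.2, -1.0, -3.0]
grip_width: 27.2
grip_force: 39.9
```

In the tool's units: -50 mm is -0.8, -40 mm is -0.64.

>>> {"name": "move_tool", "arguments": {"ticks": {"deltas": [[0,0,-0.4,0,0,0,0],[-0.16,0,-0.8,0,0,0,0],[-0.16,0,-0.8,0,0,0,0],[-0.16,0,-0.8,0,0,0,0],[-0.16,0,-0.64,0,0,0,0],[0,0,-0.32,0,0,0,0],[0,0,0,0,0,0,0]]}}}

```text
clock: 14.98
tcp_pos: [470.5, 106.1, 411.2]
orientation: [-0.0, 1.0, -0.0, 0.0]
force: [-0.4, 0.2, -1.6]
grip_width: 26.8
grip_force: 39.9
```

>>> {"name": "move_tool", "arguments": {"ticks": {"deltas": [[0,0,0,0,-0.0271,0,0],[0,0,0,0,-0.0318,0,0],[0,0,0,0,-0.0318,0,0],[0,0,0,0,-0.0318,0,0],[0,0,0,0,-0.0318,0,0],[0,0,0,0,-0.0318,0,0],[0,0,0,0,-0.0318,0,0],[0,0,0,0,-0.0318,0,0],[0,0,0,0,0,0,0],[0,0,0,0,0,0,0],[0,0,0,0,0,0,0]]}}}

```text
clock: 16.35
tcp_pos: [470.7, 106.0, 410.8]
orientation: [-0.0, 0.924, 0.0, 0.382]
force: [0.0, -0.7, -2.6]
grip_width: 26.8
grip_force: 39.9
```

```bash
python3 - <<'E'
from h import *
p,R=pose();w=r.capture("wrist");s=r.capture("scene");t=r.capture("top")
G=p+R.apply([0,0,-19]);d=np.array([1,0,0]);a=np.array(d)
print(p,R.as_matrix().round(3).tolist(),"G",G)
for n,c in(("w",w),("s",s),("t",t)):print(n,proj(c,G+140*d).round(0),proj(c,G-40*d).round(0))
a=s["frame"];x,y=proj(s,G+50*d).astype(int);a=cv2.resize(a[max(0,y-75):y+75,max(0,x-100):x+100],(533,400));print("crop",max(0,x-100),max(0,y-75))
cv2.imwrite("pics/f6.png",np.hstack([a,cv2.resize(w["frame"],(267,200)).repeat(2,0)[:400]]))
E
```

```text
[470.72431182 106.04073775 410.84570952] [[-0.708, -0.0, 0.706], [-0.0, 1.0, 0.0], [-0.706, -0.0, -0.708]] G [457.31188774 106.0394964  424.30330511]
w [282. 309.] [281. 229.]
s [324. 123.] [268.  87.]
t [236. 190.] [236. 267.]
crop 195 29
```

View pics/f6.png

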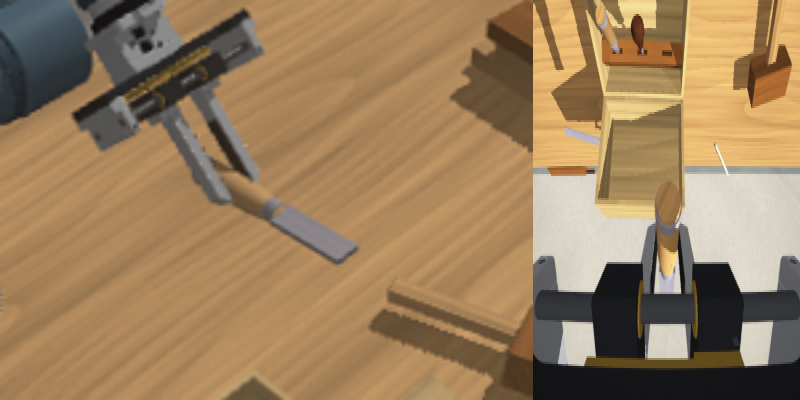

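The scene crop shows the chisel held between the fingers with the tip at (324.5,123), against a level prediction of (324,123). The wrist view shows the lid open, the narrow chisel and awl still in the rack, and the mallet unmoved. One numeric check of level, drift and the untouched things before handing in.

>>> {"name": "move_tool", "arguments": {"ticks": {"deltas": [[0,0,0,0,0,0,0],[0,0,0,0,0,0,0],[0,0,0,0,0,0,0],[0,0,0,0,0,0,0]]}}}

```text
clock: 17.0
tcp_pos: [470.4, 106.1, 410.9]
orientation: [-0.0, 0.924, 0.0, 0.383]
force: [0.3, -0.0, -2.0]
grip_width: 26.9
grip_force: 39.9
```

```bash
python3 - <<'E'
from h import *
s=r.capture("scene");t=r.capture("top")
def ax(c,x0,y0,x1,y1):
    g=c["frame"][y0:y1,x0:x1].astype(int);m=((g[...,2]-g[...,0])<25)&(g[...,2]>70)
    k,l,st,ce=cv2.connectedComponentsWithStats(m.astype(np.uint8));i=1+st[1:,4].argmax()
    ys,xs=np.where(l==i);P=np.c_[xs+x0,ys+y0].astype(float);m0=P.mean(0);v=np.linalg.svd(P-m0,full_matrices=0)[2][0];q=(P-m0)@v
    return m0,v,q.min(),q.max(),st[i,4]
def ony(c,p,y):
    o,d=ray(c,p);return o+d*(y-o[1])/d[1]
m,v,a,b,n=ax(s,294,100,335,132);A,B=[ony(s,m+k*v,106) for k in(a,b)];print(n,A.round(1),B.round(1),"tilt deg",np.degrees(np.arctan2(B[2]-A[2],B[0]-A[0])))
d=cv2.absdiff(cv2.imread("pics/top0.png"),t["frame"]).max(2)
print("mallet diff",(d[185:262,112:162]>40).sum(),"offcut diff",(d[200:265,393:425]>40).sum())
print("top lid: ",(d[190:262,222:320]>40).sum())
E
```

```text
336 [502.  106.  416.1] [605.2 106.  425.5] tilt deg 5.209770178648303
mallet diff 0 offcut diff 351
top lid:  3291
```

The tip's height (425 mm) matches the grasp's (424 mm), so the chisel is level to about 1°. I read the 5° axis fit as skew from the blade's oblique outline. The change at the offcut looks like the arm's shadow, since nothing went near it. Handing in.

```bash
python3 -c "
from cell import r
print(r.finish_job())"
```

```text
the job is handed in; nothing more can be done
None
```

The job is handed in: the lid is open on its stop, and the wide chisel is held still and level to about 1° by my check, about 42 cm above the bench. The other tools and the mallet are where they were. The offcut was never approached, but I did not confirm its position separately.

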